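# Wind the bench timer past its top mark and set it back to 45 minutes

## Robot

A 6-joint arm with a two-finger parallel gripper is mounted at the origin on a cart in front of the work surface, level with it; the furniture and walls round the work are solid. World frame = base frame: x ahead of the robot, y to its left, z up, the work surface at z = 0. Lengths are in m, angles in rad, forces in N, time in s.
With the tool pointing down it reaches from about 0.25 to 0.775 m from the base axis. Payload 4 kg.
Tool frame: the origin (TCP) lies on the centre line of the jaws, within the pads' length; the fingertips stand 14 mm ahead of it and the grasp point (between the pads) lies 5 mm behind it (robot.tcp_to_tips is the distance from the TCP to the fingertips, in m); z points along the fingers, y is the line along which they close (so a half turn about z gives the same grasp; the last joint's range is limited). The gripper opens to 94 mm and grips with 3 to 60 N. Pads are 16 mm wide; open, the fingers measure 119 mm over their backs; the gripper's body (75 mm by 177 mm) begins 78 mm behind the grasp point.
Start: joints at [-1.247, 0.087, 1.371, -0, 1.684, -0.103], TCP at [0.228, -0.501, 0.181] pointing down, gripper open.
Joint ranges: [-3.1, 3.1], [-0.76, 2.03], [0.27, 2.55], [-1.08, 4.22], [0.17, 2.65], [-2.57, 2.57]. Speed limits (rad/s): [2.79, 2.79, 3.14, 3.14, 3.14, 3.14].

## Interface

Orientations are given as [roll, pitch, yaw] about the fixed x, y, z axes, in that order (R = Rz(yaw) Ry(pitch) Rx(roll)).
In Python, from bench import robot gives the robot as it stands.
- The arm moves only by the tool carry_out, never from a script. Its argument "increments" is a list of rows, each a list of 3 entries, a list of its own where there are three numbers: the closure in counts, from 0 (fully open) to 255 (shut), then the shift along the tool's x, y, z in mm, then the turn about the tool's z in degrees. In form: [[fingers, [dx, dy, dz], twist], ...]. A call has 1 to 8 rows; each row shifts and turns the commanded pose from where the row before left it, along the tool's axes as they then stand; what a row does not reach is not made up. A row lasts 1/10 s, in which the tool goes at most 50 mm and 8.59 degrees, less where a joint would pass 70% of its speed; a pose out of reach is approached as far as the arm can. A call with a gripper value outside its range is refused whole. The fingers move at their own pace and stop on an object; the grip force is fixed at half the most. Time passes only in rows, so rows that do not move let the fingers close. It gives the time, the measured TCP pose, the force, the opening and the grip force at its end, in the units of the state.
- robot.get_obs(): the state, without advancing time (a new reading comes with each control period).
- robot.snapshot(name): name is "scene" or "top"; returns the picture (420x560x3 uint8, blue, green, red); there is no depth.
- robot.get_calibration(name): a dict with "vfov" (degrees; the focal length in pixels is half the picture's height over the tangent of half this angle, whatever the lens; pixels are square), "cx", "cy" (the principal point, pixels), "k1" (the pictures are not rectified: a ray, as slopes to the right and down, at radius r is drawn at 1 + k1 r^2 times it, then the intrinsics apply), "T" (4x4, takes a point from camera to world coordinates). Camera axes: x right, y down, z forward; pixel columns grow to the right and rows downward; lengths in m; the calibration is good to about 2 mm. A picture is of the moment at which its call begins. get_calibration takes no time and is no camera call.
- robot.close_job(): hands the job in; it is judged then, once.
The state is a dict: "time": time; "joint_positions": joint angles; "qvel": joint speeds; "joint_torque": joint torques, N m; "tool_pos": TCP position; "ee_rot": TCP orientation; "wrist_force": force on the tool from outside, world axes, zero at the start; "wrist_torque": the same for the moment, N m; "width": finger opening in m; "finger_force": force on a finger pad.
Only numpy, scipy, OpenCV 4.12 (cv2) and the standard library are available. Lean on these libraries where they do the work, as an engineer would, in place of code of your own. Each camera call takes 0.05 s, during which the arm holds its last target. There are 200 camera calls.

## Task

Set the loose bench timer for the next cleaning test: while bearing down on its knob so that the drum stays put on its board, twist the knob clockwise past the top (60-minute) mark until it comes up against its stop, then turn it back down to 45 minutes and let go. Bear down only moderately and do not force the stop: the drum must not be lifted, tipped or twisted round with the knob, and should stay where it stands. Leave everything else on the bench alone.

Things in the scene. Friction and masses are not known exactly. Their poses are not given: they have to be found in the camera images.
- timer: the bench timer, LOOSE on the grey board: a squat aluminium drum, 104 mm across, with a white round face 40 mm above its underside (44 mm above the worktop), about 0.33 kg, on four small rubber feet. Origin: centre of its underside, on the knob's axis; z up; x points from the axis to the top mark.
- timer_face (a point): centre of the white face, 44 mm above the worktop. The knob turns stiffly (about 0.22 N m both ways) and stays where it is left. The drum's weight alone does not hold it against that: without bearing down, the whole drum turns with the knob. A steady downward push on the knob of 8 to 20 N holds it; more than 28 N is too much.
- timer_mark (a point): the top (60-minute) mark: a black wedge that widens outwards, on the face 41 mm from the axis along the timer's x. The scale is 60 minutes over 240 degrees, clockwise from above, 4 degrees a minute: ticks near the rim every 5 minutes, long thick ones at 0, 15, 30 and 45. Between 60 and 0 the face is blank.
- timer_45 (a point): the 45-minute mark on the face: the long thick tick 60 degrees counter-clockwise (from above) of the wedge, 41 mm from the axis; two short ticks (50 and 55) lie between them
- timer_knob (a point): centre of the knob's black upright bar, on the drum's axis: 50 mm long, 14 thick, 30 high, flat sides to grip; about 68 mm above the worktop (it varies by a few mm), 15 mm above a grey disc 64 mm across that turns with it. x points along the bar to its pointing end (white line on top, small nose at its foot). The bar has a few mm of loose vertical play (slides under 2 N) and bears on the drum only at its bottom.
- timer_dial (a joint): angle of the knob on the scale, rad: 0 at 0 minutes, grows clockwise from above, 0.0698 a minute: 3.142 at 45, 4.189 at the top mark; a hard stop at 4.363 (62.5 minutes). It starts between 41 and 52 minutes.
- tile: fixed smooth grey laminate board, 125 x 125 x 4 mm, flat on the worktop, on which the timer stands near its middle; origin: centre of its underside, z up
- petri_1: bystander: glass petri dish with lid, 69 mm across, 17 high; origin under its centre
- cup: bystander: small metal cup with a knobbed lid, 37 mm across and high; origin under its centre
- tin: bystander: round low tin, 64 mm across, 24 high, dark lid; origin under its centre
- loupe: bystander: folding loupe, 27 x 42 x 13 mm; origin under its centre
- tweezers: bystander: steel tweezers lying flat, 18 x 118 x 9 mm, long along its y; origin under its centre
- spatula: bystander: slim steel spatula lying flat, 9 x 174 x 8 mm, long along its y; origin under its centre
Not all that is in view belongs to the job. Leave any yellow look-alike of the timer alone.

How it is judged:
By the outcome, as a careful person would: the job done as asked, in the order asked, and still so for the second after the job is handed in, with the robot touching nothing.
It also fails if it takes over 45 s, if anything falls off the work surface, if the arm or the gripper's body presses on something with over 40 N, if the wrist force passes 120 N, or if a joint passes its speed limit or range.

## Working session

There is one attempt and no reset: what is moved stays moved. The work goes in short steps, Python scripts to look and compute and a tool call to move; the robot and the scene stay as the last step left them, time stands still between calls to the robot, and variables do not carry over. Pictures are saved under pics/ and viewed, at most 10 in all, crops included, and the job is handed in when it is done.

Besides the shell and the picture viewer there is one more tool, called after "Emit:" as name(argument=value, ...), one argument or row to a line, values as JSON. carry_out: Moves the arm, as the interface text tells. Its arguments: {"type":"object","properties":{"increments":{"type":"array","items":{"type":"array"}}},"required":["increments"]}

```bash
mkdir -p pics; ls
cat > h.py <<'E'
import numpy as np, cv2
from bench import robot
def ray(n,u,v):
    c=robot.get_calibration(n); f=210/np.tan(np.radians(c["vfov"])/2)
    K=np.array([[f,0,c["cx"]],[0,f,c["cy"]],[0,0,1.]])
    p=cv2.undistortPoints(np.array([[[u,v]]],float),K,np.array([c["k1"],0,0,0.]))[0,0]
    T=np.array(c["T"]); return T[:3,3],T[:3,:3]@np.array([p[0],p[1],1])
def plane(n,u,v,z):
    o,d=ray(n,u,v); return o+d*(z-o[2])/d[2]
def proj(n,P):
    c=robot.get_calibration(n); f=210/np.tan(np.radians(c["vfov"])/2)
    T=np.array(c["T"]); q=T[:3,:3].T@(np.array(P)-T[:3,3]); s=q[:2]/q[2]
    s=s*(1+c["k1"]*(s@s)); return f*s+[c["cx"],c["cy"]]
E
python3 - <<'E'
from h import *
for n in("scene","top"):
    im=robot.snapshot(n); cv2.imwrite(f"pics/{n}0.png",im); c=robot.get_calibration(n); print(n,c["vfov"],c["k1"],np.round(c["T"],3).tolist())
print(robot.get_obs())
E
```

```text
pics
scene 54.06565840752147 -0.11778654041213711 [[-0.848, -0.343, 0.405, 0.185], [-0.53, 0.523, -0.667, 0.512], [0.017, -0.78, -0.625, 0.602], [0.0, 0.0, 0.0, 1.0]]
top 42.22424438438571 -0.13879826465945583 [[-0.02, -0.984, 0.177, 0.365], [-0.999, 0.024, 0.022, -0.072], [-0.026, -0.176, -0.984, 1.057], [0.0, 0.0, 0.0, 1.0]]
{'time': 0.1, 'joint_positions': array([-1.24714478e+00,  8.78634853e-02,  1.37204404e+00, -2.32663927e-05,
        1.68356197e+00, -1.03084814e-01]), 'qvel': array([ 1.07573106e-03, -5.35515081e-04, -4.15937322e-03, -3.78059108e-05,
       -2.68077352e-05, -1.54007608e-03]), 'joint_torque': array([ 2.60171415e-03, -3.41250479e+01, -3.03303051e+01,  7.21368869e-02,
        3.04029475e-02, -9.05989191e-05]), 'tool_pos': array([ 0.22747889, -0.50019385,  0.17966083]), 'ee_rot': array([-3.13972339e+00, -1.70130683e-04,  4.26733609e-01]), 'wrist_force': array([ 0.26978318, -0.03035974, -0.43154876]), 'wrist_torque': array([-0.07867533,  0.0077815 , -0.04042706]), 'finger_force': 0.0, 'width': 0.09407955371471431}
```

View pics/top0.png

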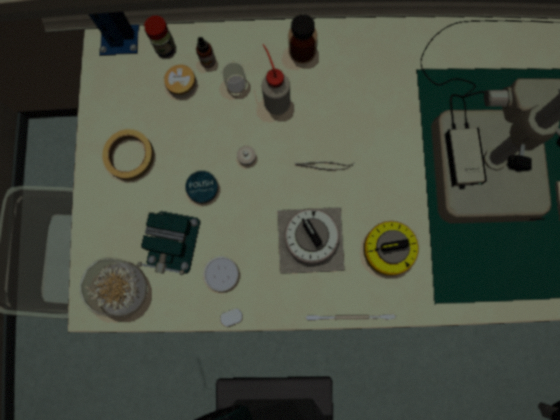

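View pics/scene0.png

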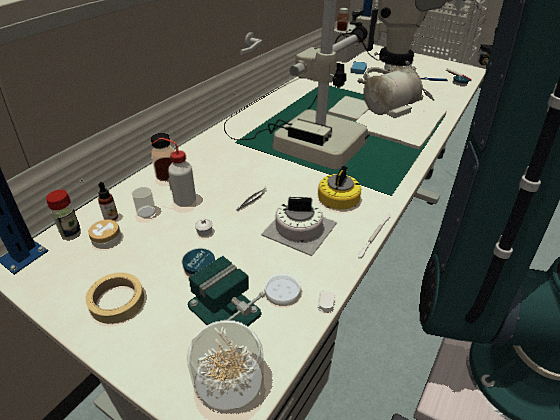

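The target timer is white-faced, at about (312,236) in top and (299,215) in scene. The yellow look-alike is beside it at (391,247) in top. Next I'll enlarge both views.

Run:
```python
from h import *
a=cv2.imread("pics/top0.png")[200:280,270:350]; b=cv2.imread("pics/scene0.png")[185:255,257:342]
a=cv2.resize(a,(560,560),interpolation=cv2.INTER_CUBIC)
b=cv2.resize(b,None,fx=6,fy=6,interpolation=cv2.INTER_CUBIC)
cv2.imwrite("pics/ca.png",a); cv2.imwrite("pics/cb.png",b)
im=cv2.imread("pics/top0.png"); 
print(plane("top",312,236,.044), plane("scene",299,212,.044))
# white face: bright neutral
g=im.min(2); m=((g>140)).astype(np.uint8); 
roi=np.zeros_like(m); roi[203:271,280:343]=1
hsv=cv2.cvtColor(im,cv2.COLOR_BGR2HSV); print(g[203:271,280:343].max(), im[240,283], im[236,336], im[220,300])
```

```text
[ 0.50902572 -0.10494182  0.044     ] [ 0.51339507 -0.10776129  0.044     ]
116 [59 67 69] [106 114 113] [100 107 103]
```

View pics/ca.png

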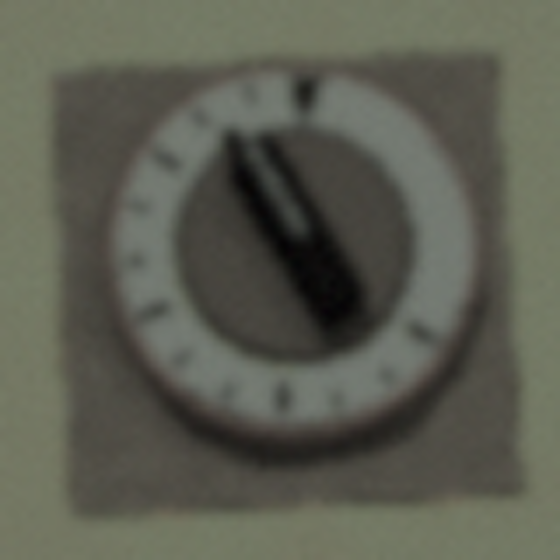

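View pics/cb.png

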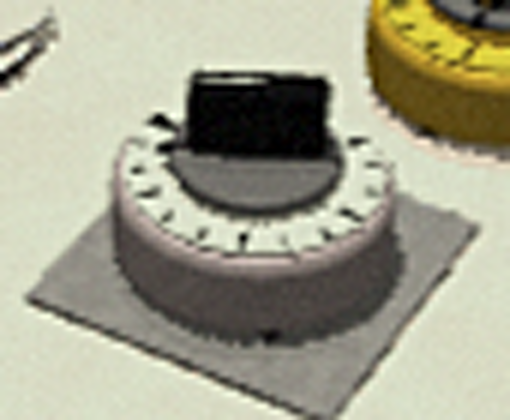

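Top crop (7×): wedge at (305,97), 45-minute tick at (165,160), 30 at (152,312), 15 at (283,402), 0 at (424,332). The bar runs from (243,135), its white-line pointing end, to (345,320).

```bash
cat >> h.py <<'E'
def topmeasure(im):
    g=cv2.resize(im[200:280,270:350].min(2),(560,560),interpolation=cv2.INTER_CUBIC)
    m=((g>82)&(cv2.resize(cv2.cvtColor(im,cv2.COLOR_BGR2HSV)[200:280,270:350,1],(560,560))<40)).astype(np.uint8)
    m=cv2.morphologyEx(m,cv2.MORPH_OPEN,np.ones((9,9)))
    cs,_=cv2.findContours(m,cv2.RETR_EXTERNAL,cv2.CHAIN_APPROX_NONE)
    return m,max(cs,key=cv2.contourArea)
E
python3 - <<'E'
from h import *
from scipy.optimize import least_squares
im=cv2.imread("pics/top0.png")
px=lambda p:((p[0]+.5)/7-.5+270,(p[1]+.5)/7-.5+200)
m,c=topmeasure(im)
h=cv2.convexHull(c)[:,0]; P=np.array([plane("top",*px(p),.044)[:2] for p in h])
r=least_squares(lambda x:np.hypot(*(P-x[:2]).T)-x[2],[.509,-.105,.05],loss="soft_l1",f_scale=.001); print("face",r.x,abs(r.fun).max(),len(h))
W={60:(305,97),45:(165,160),30:(152,312),15:(283,402),0:(424,332)}
Q={k:plane("top",*px(p),.044)[:2] for k,p in W.items()}
q=np.array(list(Q.values()))
r2=least_squares(lambda x:np.hypot(*(q-x[:2]).T)-x[2],[.509,-.105,.05]); print("ticks",r2.x,r2.fun)
cen=r.x[:2]
for k,v in Q.items():
    d=v-cen; print(k,np.degrees(np.arctan2(d[1],d[0]))-240+ 4*k, np.hypot(*d))
g=cv2.resize(im[200:280,270:350].max(2),(560,560),interpolation=cv2.INTER_CUBIC)
# bar: endpoints at top z .083
for z in(.083,):
  A=plane("top",*px((250,140)),z)[:2];B=plane("top",*px((345,310)),z)[:2]; d=A-B
  print(A,B,np.hypot(*d),(A+B)/2,np.degrees(np.arctan2(d[1],d[0])))
# scene: white line on bar top ends
s=lambda p:((p[0]+.5)/6-.5+257,(p[1]+.5)/6-.5+185)
A,B,C,D=[plane("scene",*s(p),.083)[:2] for p in((195,75),(325,78),(189,85),(320,95))]
print(A,B,C,D,np.degrees(np.arctan2(*(A-B)[::-1])))
print((A+B+C+D)/4)
E
```

```text
face [ 0.51194768 -0.10418472  0.04862505] 0.0005499214040785225 70
ticks [ 0.51090611 -0.10381113  0.04160468] [-1.81445194e-04  2.38083050e-04 -1.15694830e-04 -6.16400891e-05
  1.20697063e-04]
60 -5.965556297570117 0.040347643540714254
45 -4.944723796275753 0.04153878318819663
30 -5.679602551960684 0.04225076751326833
15 -5.549804166659129 0.04261497655256025
0 -365.7367803100923 0.04201690989022973
[ 0.53389719 -0.09236259] [ 0.48889945 -0.11559266] 0.050640227601970136 [ 0.51139832 -0.10397762] 27.305034791936745
[ 0.53339163 -0.09684547] [ 0.49407903 -0.12060636] [ 0.53211384 -0.0906382 ] [ 0.49074872 -0.11087217] 31.14914071212812
[ 0.51258331 -0.10474055]
```

Timer axis is at about (0.511, -0.104), wedge azimuth -5.6°, bar azimuth about 28° (51.6 min). That puts the stop at -15.6° and 45 min at 54.4°. The tool yaw is already 24.4°, and joint 6 has room for the whole turn, so I'll go over.

Emit:
carry_out(
  increments=[
    [0, [33, -31, 0], 0],
    [0, [33, -31, 0], 0],
    [0, [33, -31, 0], 0],
    [0, [33, -31, 0], 0],
    [0, [33, -31, 0], 0],
    [0, [33, -31, 0], 0],
  ],
)

```text
time: 0.7
tool_pos: [0.331, -0.2475, 0.1802]
ee_rot: [-3.141, 0.0, 0.426]
wrist_force: [1.6, -0.1, -0.8]
width: 0.0942
finger_force: 0.0
```

Emit:
carry_out(
  increments=[
    [0, [37, -10, 0], 0],
    [0, [37, -10, 0], 0],
    [0, [37, -10, 0], 0],
    [0, [37, -10, 0], 0],
    [0, [37, -9, 0], 0],
    [0, [37, -9, 0], 0],
    [0, [0, 0, 0], 0],
    [0, [0, 0, 0], 0],
  ],
)

```text
time: 1.5
tool_pos: [0.5087, -0.1043, 0.1798]
ee_rot: [-3.141, 0.002, 0.428]
wrist_force: [-0.5, -0.7, 0.4]
width: 0.0938
finger_force: 0.0
```

Emit:
carry_out(
  increments=[
    [140, [2, 1, 5], -3.5],
    [140, [0, 0, 20], 0],
    [140, [0, 0, 20], 0],
    [140, [0, 0, 15], 0],
    [140, [0, 0, 0], 0],
    [140, [0, 0, 0], 0],
    [140, [0, 0, 0], 0],
    [140, [0, 0, 0], 0],
  ],
)

```text
time: 2.3
tool_pos: [0.5119, -0.1051, 0.122]
ee_rot: [3.14, -0.002, 0.488]
wrist_force: [-0.8, 0.2, -0.4]
width: 0.0425
finger_force: 0.0
```

Run:
```python
from h import *
im=robot.snapshot("scene"); cv2.imwrite("pics/s1.png",cv2.resize(im[130:260,230:370],(784,600) if 0 else (646,600),interpolation=cv2.INTER_CUBIC))
print({k:np.round(v,4) for k,v in robot.get_obs().items()})
```

```text
{'time': np.float64(2.35), 'joint_positions': array([-3.1090e-01,  4.3400e-02,  1.5337e+00, -1.0000e-04,  1.5623e+00,
        7.7210e-01]), 'qvel': array([ 0.0026,  0.0029,  0.0063, -0.0017, -0.0003, -0.0009]), 'joint_torque': array([-5.30000e-02, -3.16256e+01, -2.97487e+01,  6.02000e-02,
       -4.52000e-02, -2.00000e-04]), 'tool_pos': array([ 0.5119, -0.105 ,  0.1218]), 'ee_rot': array([ 3.140e+00, -1.400e-03,  4.879e-01]), 'wrist_force': array([-0.2512,  0.817 , -0.0716]), 'wrist_torque': array([-0.0125,  0.0001, -0.0422]), 'finger_force': np.float64(0.0), 'width': np.float64(0.0427)}
```

View pics/s1.png

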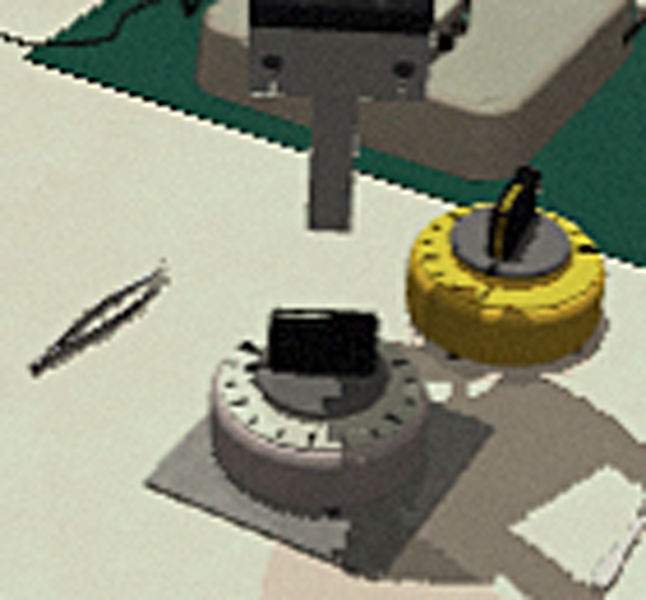

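The two fingers straddle the bar's line, and the path down to it is clear. Lowering with the tips staying above the grey disc.

Emit:
carry_out(
  increments=[
    [140, [0, -0.7, 10], 0],
    [140, [0, 0, 10], 0],
    [140, [0, 0, 10], 0],
    [140, [0, 0, 10], 0],
    [140, [0, 0, 5], 0],
    [140, [0, 0, 3], 0],
    [140, [0, 0, 0], 0],
    [140, [0, 0, 0], 0],
  ],
)

```text
time: 3.15
tool_pos: [0.5112, -0.1043, 0.073]
ee_rot: [3.141, -0.001, 0.488]
wrist_force: [0.5, -0.7, 0.5]
width: 0.0424
finger_force: 0.0
```

Emit:
carry_out(
  increments=[
    [190, [0, 0, 0], 0],
    [190, [0, 0, 0], 0],
    [190, [0, 0, 0], 0],
    [200, [0, 0, 0], 0],
    [200, [0, 0, 0], 0],
  ],
)

```text
time: 3.65
tool_pos: [0.5109, -0.1042, 0.0728]
ee_rot: [3.141, -0.0, 0.488]
wrist_force: [1.0, 0.9, 0.5]
width: 0.0203
finger_force: 0.0
```

Now close gently in steps down to contact.

Emit:
carry_out(
  increments=[
    [206, [0, 0, 0], 0],
    [210, [0, 0, 0], 0],
    [214, [0, 0, 0], 0],
    [218, [0, 0, 0], 0],
    [225, [0, 0, 0], 0],
    [235, [0, 0, 0], 0],
    [255, [0, 0, 0], 0],
    [255, [0, 0, 0], 0],
  ],
)

```text
time: 4.45
tool_pos: [0.5109, -0.1042, 0.0727]
ee_rot: [3.141, 0.0, 0.488]
wrist_force: [0.7, -0.2, 0.6]
width: 0.0006
finger_force: 0.0
```

Run:
```python
from h import *
im=robot.snapshot("scene"); cv2.imwrite("pics/s2.png",cv2.resize(im[155:260,240:360],(686,600),interpolation=cv2.INTER_CUBIC))
o=robot.get_obs();print({k:np.round(o[k],4) for k in("tool_pos","ee_rot","wrist_force","wrist_torque","finger_force","width")})
```

```text
{'tool_pos': array([ 0.5109, -0.1042,  0.0727]), 'ee_rot': array([3.1415, 0.    , 0.4879]), 'wrist_force': array([-0.236 ,  0.2534, -0.1992]), 'wrist_torque': array([-0.0207,  0.0669, -0.0767]), 'finger_force': np.float64(0.0), 'width': np.float64(0.0003)}
```

View pics/s2.png

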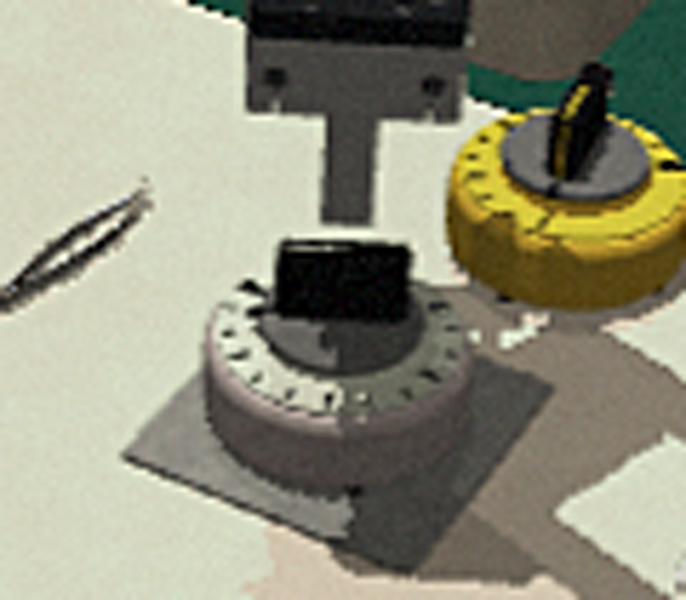

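The fingers shut on nothing. Their tips, at crop (347,222), look above the bar's top at (345,245). I'll check the tip height against the calibration.

Run:
```python
from h import *
print(robot.tcp_to_tips)
for z in(.04,.0587,.07,.08,.09,.1,.11): print(z,(proj("scene",[.511,-.1042,z])-[240,155])*5.715)
for P in ([.533,-.094,.083],[.489,-.115,.083]): print((proj("scene",P)-[240,155])*5.715)
im=robot.snapshot("top"); cv2.imwrite("pics/t2.png",cv2.resize(im[190:290,260:390],(780,600),interpolation=cv2.INTER_CUBIC))
```

```text
0.014
0.04 [337.48226269 341.01835666]
0.0587 [339.74658746 302.31684939]
0.07 [341.14057025 278.43174115]
0.08 [342.39062813 256.97395388]
0.09 [343.6563455  235.20980318]
0.1 [344.93793183 213.13403577]
0.11 [346.23559642 190.74132737]
[277.44973183 244.68728723]
[409.12494511 255.48733385]
```

View pics/t2.png

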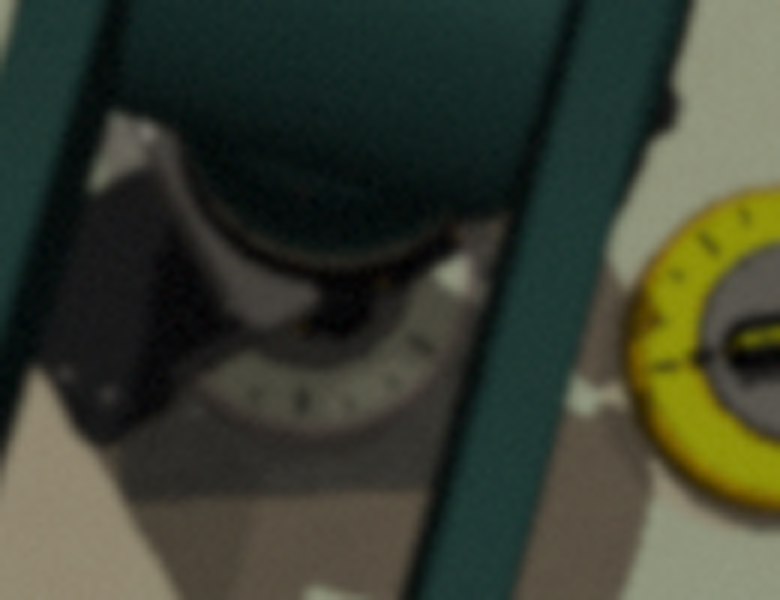

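The top view only shows the gripper body's near end, with its corner at crop (100,440). In the scene view the plate's lower corners are at about (247,110) and (465,122). I'll use these corners to check the reported pose.

Run:
```python
from h import *
o=robot.get_obs(); yaw=o["ee_rot"][2]; p=o["tool_pos"]
tx=np.array([np.cos(yaw),np.sin(yaw),0]); ty=np.array([np.sin(yaw),-np.cos(yaw),0])
for dz in(0,.04):
  for s in(1,-1):
    P=p-.0885*ty+s*.0375*tx+[0,0,.083+dz]
    print(dz,s,(proj("scene",P)-[240,155])*5.715,(proj("top",P)-[260,190])*6)
u,v=240+347/5.715,155+222/5.715
for z in(.0587,.08,.0955,.12): print(z,plane("scene",u,v,z))
```

```text
0 1 [227.54804776 227.32962948] [-21.19149088 250.60196516]
0 -1 [461.43394984 240.4726341 ] [108.92815474 484.79753599]
0.04 1 [229.64482594 123.42637568] [-31.93438188 228.33187853]
0.04 -1 [471.41720357 136.64971082] [103.98371743 472.97450949]
0.0587 [ 0.53414253 -0.15011903  0.0587    ]
0.08 [ 0.52047738 -0.12419456  0.08      ]
0.0955 [ 0.51053325 -0.10532933  0.0955    ]
0.12 [ 0.49481511 -0.07551011  0.12      ]
```

Both views fit a gripper that sits straight above the bar but about 37 mm higher than its reading: tips at z≈0.096, x,y correct. I'll open and come down in small steps, watching the force and then the picture.

Emit:
carry_out(
  increments=[
    [150, [0, 0, 0], 0],
    [150, [0, 0, 0], 0],
    [150, [0, 0, 0], 0],
    [150, [0, 0, 0], 0],
    [150, [0, 0, 4], 0],
    [150, [0, 0, 4], 0],
    [150, [0, 0, 4], 0],
    [150, [0, 0, 0], 0],
  ],
)

```text
time: 5.35
tool_pos: [0.5102, -0.1039, 0.0595]
ee_rot: [-3.14, 0.001, 0.488]
wrist_force: [-0.4, 0.3, -0.4]
width: 0.0388
finger_force: 0.0
```

Emit:
carry_out(
  increments=[
    [150, [0, 0, 3], 0],
    [150, [0, 0, 3], 0],
    [150, [0, 0, 0], 0],
  ],
)

```text
time: 5.65
tool_pos: [0.5106, -0.1041, 0.0541]
ee_rot: [-3.141, 0.001, 0.488]
wrist_force: [-0.1, 1.0, -0.2]
width: 0.0384
finger_force: 0.0
```

Emit:
carry_out(
  increments=[
    [150, [0, 0, 3], 0],
    [150, [0, 0, 3], 0],
    [150, [0, 0, 0], 0],
  ],
)

```text
time: 5.95
tool_pos: [0.5105, -0.1041, 0.0481]
ee_rot: [-3.141, 0.001, 0.488]
wrist_force: [1.0, 1.0, 0.4]
width: 0.0388
finger_force: 0.0
```

Run:
```python
from h import *
im=robot.snapshot("scene"); cv2.imwrite("pics/s3.png",cv2.resize(im[155:260,240:360],(686,600),interpolation=cv2.INTER_CUBIC))
o=robot.get_obs();print({k:np.round(o[k],4) for k in("tool_pos","ee_rot","wrist_force","wrist_torque","finger_force","width")})
```

```text
{'tool_pos': array([ 0.5107, -0.1041,  0.0483]), 'ee_rot': array([-3.1412e+00,  5.0000e-04,  4.8790e-01]), 'wrist_force': array([-0.7517, -0.4638,  0.2893]), 'wrist_torque': array([0.0539, 0.0187, 0.0204]), 'finger_force': np.float64(0.0), 'width': np.float64(0.0387)}
```

View pics/s3.png

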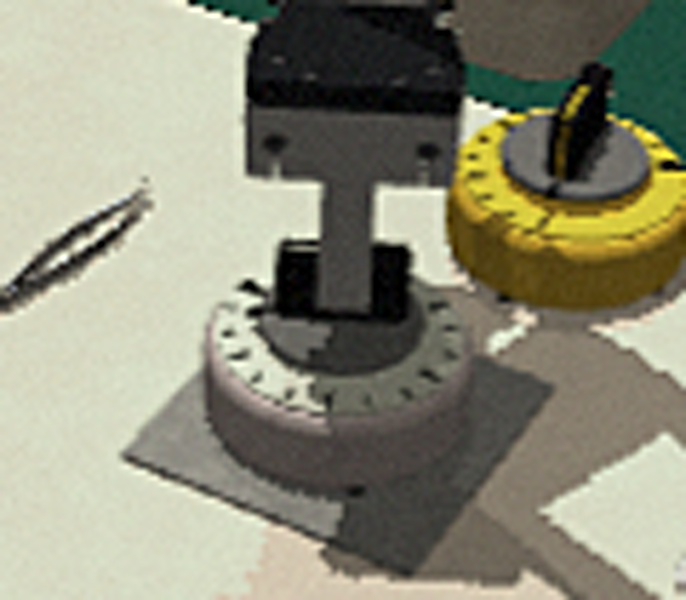

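The near finger now stands in front of the bar, its tip at crop (343,310), centred on the bar and with no contact force. A few mm lower, then grip.

Emit:
carry_out(
  increments=[
    [150, [0, 0, 3], 0],
    [150, [0, 0, 2], 0],
    [190, [0, 0, 0], 0],
    [200, [0, 0, 0], 0],
    [205, [0, 0, 0], 0],
    [208, [0, 0, 0], 0],
    [211, [0, 0, 0], 0],
    [213, [0, 0, 0], 0],
  ],
)

```text
time: 6.8
tool_pos: [0.5115, -0.1048, 0.0441]
ee_rot: [3.14, -0.001, 0.488]
wrist_force: [0.4, -1.7, 1.2]
width: 0.0156
finger_force: 1.1
```

Emit:
carry_out(
  increments=[
    [216, [0, 0, 0], 0],
    [218, [0, 0, 0], 0],
    [222, [0, 0, 0], 0],
  ],
)

```text
time: 7.1
tool_pos: [0.5111, -0.1044, 0.0439]
ee_rot: [3.141, -0.0, 0.488]
wrist_force: [0.9, -1.6, 1.8]
width: 0.0139
finger_force: 30.0
```

Gripped at 13.9 mm, which is the bar's thickness. Now bear down step by step.

Emit:
carry_out(
  increments=[
    [255, [0, 0, 0], 0],
    [255, [0, 0, 1], 0],
    [255, [0, 0, 1], 0],
    [255, [0, 0, 0], 0],
  ],
)

```text
time: 7.5
tool_pos: [0.5111, -0.1045, 0.042]
ee_rot: [3.141, -0.0, 0.488]
wrist_force: [0.9, -2.9, 3.1]
width: 0.0138
finger_force: 30.0
```

Emit:
carry_out(
  increments=[
    [255, [0, 0, 1], 0],
    [255, [0, 0, 0], 0],
  ],
)

```text
time: 7.7
tool_pos: [0.5112, -0.1046, 0.0418]
ee_rot: [3.14, -0.0, 0.488]
wrist_force: [-0.9, -2.5, 6.9]
width: 0.0135
finger_force: 30.0
```

Bottomed out. Small further steps.

Emit:
carry_out(
  increments=[
    [255, [0, 0, 1], 0],
    [255, [0, 0, 0], 0],
  ],
)

```text
time: 7.9
tool_pos: [0.5113, -0.1047, 0.0418]
ee_rot: [3.14, -0.001, 0.488]
wrist_force: [-2.7, -2.3, 10.9]
width: 0.0138
finger_force: 30.0
```

Emit:
carry_out(
  increments=[
    [255, [0, 0, 0.5], 0],
    [255, [0, 0, 0], 0],
    [255, [0, 0, 0], 0],
  ],
)

```text
time: 8.2
tool_pos: [0.5113, -0.1047, 0.0418]
ee_rot: [3.14, -0.001, 0.488]
wrist_force: [-1.8, -1.9, 12.1]
width: 0.0137
finger_force: 30.0
```

Emit:
carry_out(
  increments=[
    [255, [0, 0, 0.5], 0],
    [255, [0, 0, 0], 0],
    [255, [0, 0, 0], 2],
    [255, [0, 0, 0], 2],
    [255, [0, 0, 0], 2],
    [255, [0, 0, 0], 2],
    [255, [0, 0, 0], 0],
  ],
)

```text
time: 8.9
tool_pos: [0.5113, -0.1047, 0.0418]
ee_rot: [3.14, -0.001, 0.348]
wrist_force: [-4.0, -1.5, 14.0]
width: 0.0134
finger_force: 30.0
```

```bash
cat >> h.py <<'E'
def st():
    o=robot.get_obs(); print(np.degrees(o["ee_rot"][2]).round(2),o["wrist_force"].round(1),o["wrist_torque"].round(3),o["joint_torque"][5].round(3),o["tool_pos"].round(4),round(o["width"],4))
E
python3 -c "
from h import *
st()
cv2.imwrite('pics/s4.png',cv2.resize(robot.snapshot('scene')[155:260,240:360],(686,600),interpolation=cv2.INTER_CUBIC))"
```

```text
19.96 [-4.  -1.5 14. ] [-0.221  0.743  0.139] 0.302 [ 0.5113 -0.1047  0.0418] 0.0134
```

View pics/s4.png

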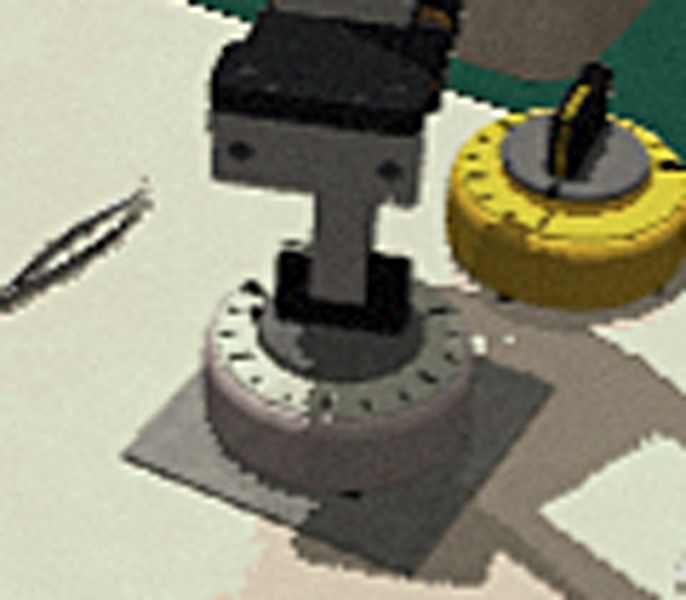

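The wedge stays at (253,287), so the drum is holding still while the knob turns. I'll ease off the small side force and keep turning to the stop, monitoring the torque.

Emit:
carry_out(
  increments=[
    [255, [-0.6, 0, 0], 3],
    [255, [0, 0, 0], 3],
    [255, [0, 0, 0], 3],
    [255, [0, 0, 0], 3],
    [255, [0, 0, 0], 3],
    [255, [0, 0, 0], 0],
  ],
)

```text
time: 9.55
tool_pos: [0.5113, -0.1048, 0.0418]
ee_rot: [3.14, -0.003, 0.086]
wrist_force: [-3.6, -1.2, 12.9]
width: 0.0136
finger_force: 30.0
```

```bash
python3 -c "
from h import *
st()"
```

```text
4.95 [-3.6 -1.2 12.9] [-0.225  0.473  0.199] 0.342 [ 0.5113 -0.1048  0.0418] 0.0136
```

Emit:
carry_out(
  increments=[
    [255, [-0.5, 0, 0.5], 3],
    [255, [0, 0, 0], 3],
    [255, [0, 0, 0], 3],
    [255, [0, 0, 0], 2],
    [255, [0, 0, 0], 2],
    [255, [0, 0, 0], 0],
    [255, [0, 0, 0], 0],
  ],
)

```text
time: 10.25
tool_pos: [0.5114, -0.1048, 0.0417]
ee_rot: [3.141, -0.004, -0.14]
wrist_force: [-2.1, -1.4, 12.9]
width: 0.0135
finger_force: 30.0
```

```bash
python3 -c "
from h import *
st()"
```

```text
-8.0 [-2.1 -1.4 12.9] [-0.169  0.387  0.152] 0.172 [ 0.5114 -0.1048  0.0417] 0.0135
```

Emit:
carry_out(
  increments=[
    [255, [0, 0, 0], 1],
    [255, [0, 0, 0], 1],
    [255, [0, 0, 0], 1],
    [255, [0, 0, 0], 0],
  ],
)

```text
time: 10.65
tool_pos: [0.5114, -0.1048, 0.0417]
ee_rot: [3.141, -0.004, -0.192]
wrist_force: [-2.6, -1.8, 14.3]
width: 0.013
finger_force: 30.0
```

```bash
python3 -c "
from h import *
st()"
```

```text
-11.01 [-2.6 -1.8 14.3] [-0.202  0.45   0.187] 0.262 [ 0.5114 -0.1048  0.0417] 0.013
```

Emit:
carry_out(
  increments=[
    [255, [0, 0, 0], 1],
    [255, [0, 0, 0], 1],
    [255, [0, 0, 0], 0],
  ],
)

```text
time: 10.95
tool_pos: [0.5114, -0.1048, 0.0417]
ee_rot: [3.141, -0.004, -0.227]
wrist_force: [-2.2, -1.6, 14.3]
width: 0.0136
finger_force: 30.0
```

```bash
python3 -c "
from h import *
st()"
```

```text
-13.02 [-2.2 -1.6 14.3] [-0.137  0.411  0.169] 0.262 [ 0.5114 -0.1048  0.0417] 0.0136
```

Emit:
carry_out(
  increments=[
    [255, [0, 0, 0], 1],
    [255, [0, 0, 0], 0],
  ],
)

```text
time: 11.15
tool_pos: [0.5114, -0.1049, 0.0417]
ee_rot: [3.141, -0.004, -0.245]
wrist_force: [-1.0, -2.8, 13.4]
width: 0.0139
finger_force: 30.0
```

```bash
python3 -c "
from h import *
st()"
```

```text
-14.01 [-1.  -2.8 13.4] [-0.181  0.377  0.164] 0.261 [ 0.5114 -0.1049  0.0417] 0.0139
```

Emit:
carry_out(
  increments=[
    [255, [0, 0, 0], 1],
    [255, [0, 0, 0], 0],
  ],
)

```text
time: 11.35
tool_pos: [0.5114, -0.1049, 0.0417]
ee_rot: [3.141, -0.004, -0.262]
wrist_force: [-2.1, -1.4, 14.5]
width: 0.0137
finger_force: 30.0
```

```bash
python3 -c "
from h import *
st()"
```

```text
-15.02 [-2.1 -1.4 14.5] [-0.132  0.396  0.21 ] 0.261 [ 0.5114 -0.1049  0.0417] 0.0137
```

Joint-6 torque is steady at 0.261 N m, so there's no stop yet. Continuing at 0.5–1° per step.

Emit:
carry_out(
  increments=[
    [255, [0, 0, 0], 0.7],
    [255, [0, 0, 0], 0],
  ],
)

```text
time: 11.55
tool_pos: [0.5114, -0.1049, 0.0417]
ee_rot: [3.141, -0.004, -0.274]
wrist_force: [-2.3, -1.4, 14.3]
width: 0.0137
finger_force: 30.0
```

```bash
python3 -c "
from h import *
st()"
```

```text
-15.71 [-2.3 -1.4 14.3] [-0.216  0.431  0.179] 0.249 [ 0.5114 -0.1049  0.0417] 0.0137
```

Emit:
carry_out(
  increments=[
    [255, [0, 0, 0], 0.7],
    [255, [0, 0, 0], 0],
  ],
)

```text
time: 11.75
tool_pos: [0.5114, -0.1049, 0.0417]
ee_rot: [3.141, -0.004, -0.286]
wrist_force: [-3.4, -1.6, 13.7]
width: 0.0137
finger_force: 30.0
```

```bash
python3 -c "
from h import *
st()"
```

```text
-16.41 [-3.4 -1.6 13.7] [-0.204  0.392  0.223] 0.249 [ 0.5114 -0.1049  0.0417] 0.0137
```

Emit:
carry_out(
  increments=[
    [255, [0, 0, 0], 0.7],
    [255, [0, 0, 0], 0],
  ],
)

```text
time: 11.95
tool_pos: [0.5113, -0.1049, 0.0417]
ee_rot: [3.141, -0.004, -0.299]
wrist_force: [-2.4, -1.4, 14.9]
width: 0.0137
finger_force: 30.0
```

```bash
python3 -c "
from h import *
st()"
```

```text
-17.11 [-2.4 -1.4 14.9] [-0.231  0.409  0.184] 0.249 [ 0.5113 -0.1049  0.0417] 0.0137
```

Emit:
carry_out(
  increments=[
    [255, [0, 0, 0], 0.7],
    [255, [0, 0, 0], 0],
  ],
)

```text
time: 12.15
tool_pos: [0.5114, -0.1049, 0.0417]
ee_rot: [3.141, -0.004, -0.311]
wrist_force: [-2.2, -1.5, 14.4]
width: 0.014
finger_force: 30.0
```

```bash
python3 -c "
from h import *
st()"
```

```text
-17.81 [-2.2 -1.5 14.4] [-0.112  0.417  0.263] 0.249 [ 0.5114 -0.1049  0.0417] 0.014
```

Still no rise in torque. I'll check numerically whether the drum has rotated, comparing tick positions with the earlier picture.

```bash
cat >> h.py <<'E'
def ticks(g,pts,h=9):
    out=[]
    for x,y in pts:
        w=255-g[y-h:y+h+1,x-h:x+h+1].astype(float); w=np.clip(w-np.percentile(w,60),0,None)
        Y,X=np.mgrid[-h:h+1,-h:h+1]; out.append((round(x+(w*X).sum()/w.sum(),1),round(y+(w*Y).sum()/w.sum(),1)))
    return out
def crop(): return cv2.resize(robot.snapshot('scene')[155:260,240:360],(686,600),interpolation=cv2.INTER_CUBIC)
E
python3 - <<'E'
from h import *
st()
im=crop(); cv2.imwrite("pics/s5.png",im)
old=cv2.imread("pics/s4.png",0); g=cv2.cvtColor(im,cv2.COLOR_BGR2GRAY)
for n in("s2","s3"):
    print(n,ticks(cv2.imread(f"pics/{n}.png",0),[(253,287),(222,333),(233,358),(256,379)],11))
print(ticks(old,[(253,287),(222,333),(233,358),(256,379)],11)); print(ticks(g,[(253,287),(222,333),(233,358),(256,379)],11))
E
```

```text
-17.81 [-2.2 -1.5 14.4] [-0.112  0.417  0.263] 0.249 [ 0.5114 -0.1049  0.0417] 0.014
s2 [(np.float64(251.6), np.float64(287.3)), (np.float64(225.8), np.float64(333.3)), (np.float64(237.2), np.float64(355.9)), (np.float64(254.0), np.float64(380.3))]
s3 [(np.float64(251.4), np.float64(287.3)), (np.float64(225.7), np.float64(333.3)), (np.float64(237.1), np.float64(355.9)), (np.float64(254.2), np.float64(380.3))]
[(np.float64(252.9), np.float64(287.9)), (np.float64(225.0), np.float64(333.7)), (np.float64(235.7), np.float64(357.5)), (np.float64(253.6), np.float64(381.6))]
[(np.float64(253.2), np.float64(288.2)), (np.float64(225.2), np.float64(333.7)), (np.float64(235.3), np.float64(359.3)), (np.float64(253.5), np.float64(381.0))]
```

The ticks are within about 1 crop px (0.4 mm), so the drum is holding and the stop is still ahead. Continue.

Emit:
carry_out(
  increments=[
    [255, [0, 0, 0], 0.7],
    [255, [0, 0, 0], 0],
    [255, [0, 0, 0], 0],
  ],
)

```text
time: 12.5
tool_pos: [0.5113, -0.1049, 0.0417]
ee_rot: [3.141, -0.004, -0.323]
wrist_force: [-2.7, -0.8, 14.4]
width: 0.0135
finger_force: 30.1
```

```bash
python3 -c "
from h import *
st()"
```

```text
-18.49 [-2.7 -0.8 14.4] [-0.165  0.476  0.298] 0.26 [ 0.5113 -0.1049  0.0417] 0.0135
```

Emit:
carry_out(
  increments=[
    [255, [0, 0, 0], 0.7],
    [255, [0, 0, 0], 0],
    [255, [0, 0, 0], 0],
  ],
)

```text
time: 12.8
tool_pos: [0.5114, -0.1049, 0.0417]
ee_rot: [3.141, -0.004, -0.335]
wrist_force: [-2.4, -2.3, 13.6]
width: 0.0137
finger_force: 30.2
```

```bash
python3 -c "
from h import *
st()
g=cv2.cvtColor(crop(),cv2.COLOR_BGR2GRAY);print(np.array(ticks(g,[(253,287),(222,333),(233,358),(256,379)],11)).tolist());st()"
```

```text
-19.17 [-2.4 -2.3 13.6] [-0.217  0.411  0.332] 0.356 [ 0.5114 -0.1049  0.0417] 0.0137
[[253.1, 288.1], [225.3, 333.6], [234.0, 358.6], [254.0, 380.6]]
-19.17 [-1.9 -1.9 14. ] [-0.243  0.399  0.398] 0.355 [ 0.5114 -0.1049  0.0417] 0.0137
```

The wrist torque has doubled (0.19 to 0.37 N m) with the drum unmoved, so the knob is at its stop, first met at tool yaw ≈ -17.5°. Don't force it: turn back to about 55°.

Emit:
carry_out(
  increments=[
    [255, [0, 0, 0], -2],
    [255, [0, 0, 0], -2],
    [255, [0, 0, 0], -3],
    [255, [0, 0, 0], -3],
    [255, [0, 0, 0], -3],
    [255, [0, 0, 0], -3],
    [255, [0, 0, 0], -3],
    [255, [0, 0, 0], 0],
  ],
)

```text
time: 13.65
tool_pos: [0.5114, -0.1048, 0.0417]
ee_rot: [3.14, -0.004, -0.004]
wrist_force: [-2.6, -1.7, 14.1]
width: 0.0138
finger_force: 30.0
```

```bash
python3 -c "
from h import *
st()
g=cv2.cvtColor(crop(),cv2.COLOR_BGR2GRAY);print(np.array(ticks(g,[(253,287),(222,333),(233,358),(256,379)],11)).tolist())"
```

```text
-0.22 [-2.6 -1.7 14.1] [-0.156  0.415 -0.157] -0.338 [ 0.5114 -0.1048  0.0417] 0.0138
[[254.0, 288.1], [225.1, 333.7], [235.6, 357.5], [258.9, 383.9]]
```

Emit:
carry_out(
  increments=[
    [255, [0, 0, 0], -3],
    [255, [0, 0, 0], -3],
    [255, [0, 0, 0], -3],
    [255, [0, 0, 0], -3],
    [255, [0, 0, 0], -3],
    [255, [0, 0, 0], -3],
    [255, [0, 0, 0], -3],
    [255, [0, 0, 0], 0],
  ],
)

```text
time: 14.5
tool_pos: [0.5113, -0.1047, 0.0417]
ee_rot: [3.139, -0.003, 0.363]
wrist_force: [-2.3, -1.8, 14.3]
width: 0.0139
finger_force: 30.0
```

Emit:
carry_out(
  increments=[
    [255, [0, 0, 0], -3],
    [255, [0, 0, 0], -3],
    [255, [0, 0, 0], -3],
    [255, [0, 0, 0], -3],
    [255, [0, 0, 0], -3],
    [255, [0, 0, 0], -3],
    [255, [0, 0, 0], -3],
    [255, [0, 0, 0], 0],
  ],
)

```text
time: 15.3
tool_pos: [0.5112, -0.1047, 0.0417]
ee_rot: [3.138, -0.002, 0.729]
wrist_force: [-2.7, -0.4, 14.0]
width: 0.0135
finger_force: 30.0
```

Emit:
carry_out(
  increments=[
    [255, [0, 0, 0], -3],
    [255, [0, 0, 0], -3],
    [255, [0, 0, 0], -3],
    [255, [0, 0, 0], 0],
    [255, [0, 0, 0], 0],
  ],
)

```text
time: 15.8
tool_pos: [0.5112, -0.1046, 0.0417]
ee_rot: [3.138, -0.002, 0.886]
wrist_force: [-2.8, -1.7, 14.7]
width: 0.0136
finger_force: 30.0
```

```bash
python3 -c "
from h import *
st()
im=crop();cv2.imwrite('pics/s6.png',im);g=cv2.cvtColor(im,cv2.COLOR_BGR2GRAY);print(np.array(ticks(g,[(253,287),(222,333),(233,358),(256,379)],11)).tolist())"
```

```text
50.74 [-2.8 -1.7 14.7] [-0.083  0.513 -0.148] -0.142 [ 0.5112 -0.1046  0.0417] 0.0136
[[252.9, 288.0], [224.9, 333.6], [235.7, 357.6], [254.2, 381.0]]
```

Emit:
carry_out(
  increments=[
    [255, [0, 0, 0], -2.2],
    [255, [0, 0, 0], -2.2],
    [255, [0, 0, 0], 0],
    [255, [0, 0, 0], 0.6],
    [255, [0, 0, 0], 0.6],
    [255, [0, 0, 0], 0],
  ],
)

```text
time: 16.45
tool_pos: [0.5112, -0.1046, 0.0417]
ee_rot: [3.138, -0.001, 0.942]
wrist_force: [-2.6, -0.9, 14.6]
width: 0.0134
finger_force: 30.0
```

```bash
python3 -c "
from h import *
st()"
```

```text
53.98 [-2.6 -0.9 14.6] [-0.128  0.505  0.078] 0.177 [ 0.5112 -0.1046  0.0417] 0.0134
```

Emit:
carry_out(
  increments=[
    [255, [-0.5, -0.2, 0], 0],
    [255, [0, 0, -1], 0],
    [255, [0, 0, -1], 0],
    [255, [0, 0, -0.8], 0],
    [255, [0, 0, 0], 0],
  ],
)

```text
time: 16.95
tool_pos: [0.5104, -0.1044, 0.0419]
ee_rot: [3.14, -0.002, 0.942]
wrist_force: [2.2, -0.2, 5.8]
width: 0.0136
finger_force: 30.0
```

```bash
python3 -c "
from h import *
st()"
```

```text
53.96 [ 2.2 -0.2  5.8] [-0.055 -0.355  0.025] 0.013 [ 0.5104 -0.1044  0.0419] 0.0136
```

Emit:
carry_out(
  increments=[
    [255, [0.3, 0.2, -0.5], 0],
    [205, [0, 0, 0], 0],
    [190, [0, 0, 0], 0],
    [170, [0, 0, 0], 0],
    [150, [0, 0, 0], 0],
    [150, [0, 0, -5], 0],
    [150, [0, 0, -10], 0],
    [150, [0, 0, -15], 0],
  ],
)

```text
time: 17.75
tool_pos: [0.5092, -0.1044, 0.0717]
ee_rot: [-3.14, 0.001, 0.942]
wrist_force: [-0.2, 0.0, 0.2]
width: 0.0385
finger_force: 0.0
```

Emit:
carry_out(
  increments=[
    [150, [0, 0, -30], 0],
    [150, [0, 0, -30], 0],
    [150, [0, 0, -30], 0],
    [150, [-20, 30, -10], 0],
    [150, [-20, 30, 0], 0],
    [150, [-20, 30, 0], 0],
    [150, [-20, 30, 0], 0],
    [150, [0, 0, 0], 0],
  ],
)

```text
time: 18.55
tool_pos: [0.5602, -0.2438, 0.1713]
ee_rot: [3.141, 0.001, 0.937]
wrist_force: [0.5, 0.7, 0.0]
width: 0.0389
finger_force: 0.0
```

Run:
```python
from h import *
st()
im=crop();cv2.imwrite('pics/s7.png',im);g=cv2.cvtColor(im,cv2.COLOR_BGR2GRAY);print(np.array(ticks(g,[(253,287),(222,333),(233,358),(256,379)],11)).tolist())
t=robot.snapshot("top"); cv2.imwrite("pics/t7r.png",t)
a=cv2.resize(t[200:280,270:350],(400,400),interpolation=cv2.INTER_CUBIC)
a=cv2.convertScaleAbs(a,alpha=1.8)
b=cv2.resize(im,(400,350)); cv2.imwrite("pics/f7.png",np.hstack([a,np.vstack([b,np.zeros((50,400,3),np.uint8)])]))
```

```text
53.71 [0.5 0.7 0. ] [ 0.033 -0.084 -0.001] -0.148 [ 0.5602 -0.2438  0.1713] 0.0389
[[254.8, 288.4], [224.7, 333.2], [236.3, 357.1], [253.6, 381.6]]
```

View pics/f7.png

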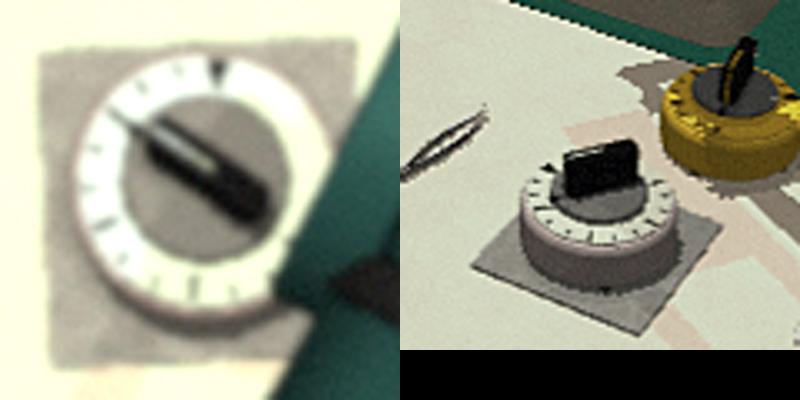

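The drum is in place: wedge at (217,72) in the left panel, same spot as before. The bar points at the 45 tick at (115,113). One numeric check of the bar angle.

Run:
```python
from h import *
for n,z in(("top0",.083),("t7r",.081)):
    im=cv2.imread(f"pics/{n}.png"); g=cv2.resize(im[200:280,270:350].max(2),(560,560),interpolation=cv2.INTER_CUBIC)
    m=(g<38).astype(np.uint8); d=np.zeros_like(m); cv2.circle(d,(297,228),125,1,-1); m=cv2.morphologyEx(m&d,cv2.MORPH_CLOSE,np.ones((25,25)))
    cs,_=cv2.findContours(m,0,1); c=max(cs,key=cv2.contourArea)
    P=np.array([plane("top",(p[0]+.5)/7+269.5,(p[1]+.5)/7+199.5,z)[:2] for p in c[:,0]],np.float32)
    (cx,cy),s,a=cv2.minAreaRect(P*1000); b=cv2.boxPoints(((cx,cy),s,a)); e=[b[1]-b[0],b[2]-b[1]]; e=max(e,key=np.linalg.norm)
    M=np.argwhere(m)[:,::-1]; W=np.array([plane("top",(p[0]+.5)/7+269.5,(p[1]+.5)/7+199.5,z)[:2] for p in M[::7]])
    u=np.linalg.svd(W-W.mean(0),full_matrices=False)[2][0]
    print(n,cx,cy,s,np.degrees(np.arctan2(e[1],e[0]))%180,np.degrees(np.arctan2(u[1],u[0]))%180)
px=lambda p:((p[0]+.5)/5+269.5,(p[1]+.5)/5+199.5)
c=np.array([.5114,-.104])
for k,p in {60:(217,70),45:(117,113),30:(109,223),15:(193,288)}.items():
    v=plane("top",*px(p),.044)[:2]-c; print(k,np.degrees(np.arctan2(v[1],v[0]))-240+4*k,np.hypot(*v))
```

```text
top0 508.2704772949219 -103.66993713378906 (59.610721588134766, 16.348064422607422) 29.010923 27.886698252230048Traceback (most recent call last):
  File "<stdin>", line 8, in <module>
  File "h.py", line 9, in plane
    o,d=ray(n,u,v); return o+d*(z-o[2])/d[2]
        ~~~^^^^^^^
  File "h.py", line 4, in ray
    c=robot.get_calibration(n); f=210/np.tan(np.radians(c["vfov"])/2)
ValueError: time passes only in moves, steps and waits
```

Run:
```python
from h import *
im=cv2.imread("pics/t7r.png"); g=cv2.resize(im[200:280,270:350].max(2),(560,560),interpolation=cv2.INTER_CUBIC)
m=(g<38).astype(np.uint8); d=np.zeros_like(m); cv2.circle(d,(297,228),118,1,-1); m=cv2.morphologyEx(m&d,cv2.MORPH_CLOSE,np.ones((25,25)))
cs,_=cv2.findContours(m,0,1); c=max(cs,key=cv2.contourArea); mm=cv2.drawContours(np.zeros_like(m),[c],-1,1,-1)
M=np.argwhere(mm)[:,::-1].astype(float); mu=M.mean(0); u=np.linalg.svd(M-mu,full_matrices=False)[2][0]
Q=lambda p,z,s=7:plane("top",(p[0]+.5)/s+269.5,(p[1]+.5)/s+199.5,z)[:2]
e=Q(mu+80*u,.079)-Q(mu-80*u,.079); print("bar",np.degrees(np.arctan2(e[1],e[0]))%180,cv2.minAreaRect(c))
for k,p in {60:(217,70),45:(117,113),30:(109,223),15:(193,288)}.items():
    v=Q(p,.044,5)-[.5114,-.104]; print(k,np.degrees(np.arctan2(v[1],v[0]))-240+4*k,np.hypot(*v))
```

```text
bar 53.51423643186881 ((294.6691589355469, 246.4986572265625), (202.592041015625, 66.14395141601562), 35.38542556762695)
60 -5.798535080976507 0.0405613131694314
45 -5.991149534531019 0.04217495145063619
30 -5.9994410365936375 0.04171108942301582
15 -9.830361064996879 0.04279077392807873
```

Bar at 53.5–54° against the 45 mark at about 54°: within about 0.2 minute. Handing in.

```bash
python3 -c "
from bench import robot
print(robot.close_job())"
```

```text
the job is handed in; nothing more can be done
None
```

I turned the knob clockwise to its stop under about 14 N of downward push, set it back to 45 minutes (measured to within about 0.2 minute), let go and handed the job in; the drum stayed in place to within about 1 mm.

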